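# Put the wooden lids back on the storage jars

### The job

The washed storage jars are dry: put each of the four wooden lids on the jar of its own size, knob up and properly seated all round, and let go of it. Set the lids down gently, leave the jars standing where they are, and do not shift the steel pan lid, which belongs to none of them.

Things in the scene. Friction and masses are not known exactly. Their poses are not given: they have to be found in the camera images.
- jar_small: The smallest of four open, empty, grey stoneware jars: round, straight-sided, 72 mm outside diameter, 70 mm high, wall 5 mm (mouth 62 mm across), loose, 0.25 to 0.9 kg. Origin at the centre of its underside on the worktop, z up to the mouth.
- lid_small: The smallest of four wooden jar lids, for the smallest jar. From the bottom: round plug 48 mm across, 8 mm deep, 7 mm play all round in the mouth; disc 78 mm across, 8 mm thick, to rest on the rim; straight knob 28 mm across, 26 mm high. Loose, 0.03-0.15 kg. Starts lying on its plug on the worktop. Origin: centre of the plug's underside, z up; seated, it is 62 mm above the jar's origin.
- jar_medium: The second smallest of four open, empty, grey stoneware jars: round, straight-sided, 92 mm outside diameter, 78 mm high, wall 5 mm (mouth 82 mm across), loose, 0.25 to 0.9 kg. Origin at the centre of its underside on the worktop, z up to the mouth.
- lid_medium: The second smallest of four wooden jar lids, for the second smallest jar. From the bottom: round plug 68 mm across, 8 mm deep, 7 mm play all round in the mouth; disc 98 mm across, 8 mm thick, to rest on the rim; straight knob 28 mm across, 26 mm high. Loose, 0.03-0.15 kg. Starts lying on its plug on the worktop. Origin: centre of the plug's underside, z up; seated, it is 70 mm above the jar's origin.
- jar_large: The second largest of four open, empty, grey stoneware jars: round, straight-sided, 112 mm outside diameter, 86 mm high, wall 5 mm (mouth 102 mm across), loose, 0.25 to 0.9 kg. Origin at the centre of its underside on the worktop, z up to the mouth.
- lid_large: The second largest of four wooden jar lids, for the second largest jar. From the bottom: round plug 88 mm across, 8 mm deep, 7 mm play all round in the mouth; disc 118 mm across, 8 mm thick, to rest on the rim; straight knob 28 mm across, 26 mm high. Loose, 0.03-0.15 kg. Starts lying on its plug on the worktop. Origin: centre of the plug's underside, z up; seated, it is 78 mm above the jar's origin.
- jar_largest: The largest of four open, empty, grey stoneware jars: round, straight-sided, 132 mm outside diameter, 94 mm high, wall 5 mm (mouth 122 mm across), loose, 0.25 to 0.9 kg. Origin at the centre of its underside on the worktop, z up to the mouth.
- lid_largest: The largest of four wooden jar lids, for the largest jar. From the bottom: round plug 108 mm across, 8 mm deep, 7 mm play all round in the mouth; disc 138 mm across, 8 mm thick, to rest on the rim; straight knob 28 mm across, 26 mm high. Loose, 0.03-0.15 kg. Starts lying on its plug on the worktop. Origin: centre of the plug's underside, z up; seated, it is 86 mm above the jar's origin.
- pan_lid: A domed stainless-steel pan lid, 140 mm across, with a black knob (36 mm across, top at 42 mm); it belongs to none of the jars and stays where it is. Origin at the centre of its underside on the worktop.
Not all that is in view belongs to the job. What is shaped like the jar_largest but yellow is not meant. What is shaped like the jar_large but red is not meant.

How it is judged:
At the end, for the whole second after the job is handed in: Each wooden lid sits on the jar of its own size: plug in the mouth, disc on the rim (height within 3 mm of fully seated), centred within 10 mm, level within 0.06 rad, jar upright, and all of them at rest and released (horizontal distance between lid_small and jar_small below 0.01 m and z of lid_small in the frame of jar_small between 0.059 and 0.065 m and angle between each of lid_small, jar_small, lid_medium, jar_medium, lid_large, jar_large, lid_largest, jar_largest's own z axis and vertical below 0.06 rad and linear speed of each of lid_small, jar_small, lid_medium, jar_medium, lid_large, jar_large, lid_largest, jar_largest below 0.02 m/s and horizontal distance between lid_medium and jar_medium below 0.01 m and z of lid_medium in the frame of jar_medium between 0.067 and 0.073 m and horizontal distance between lid_large and jar_large below 0.01 m and z of lid_large in the frame of jar_large between 0.075 and 0.081 m and horizontal distance between lid_largest and jar_largest below 0.01 m and z of lid_largest in the frame of jar_largest between 0.083 and 0.089 m); the robot touches nothing.
It fails at once if a jar shifted more than 40 mm from where it stood, or tipped (distance of any of jar_small, jar_medium, jar_large, jar_largest from where it was at the start of the episode above 0.04 m or angle between any of jar_small, jar_medium, jar_large, jar_largest's own z axis and vertical above 0.35 rad).
It fails at once if a lid banged or pressed onto its jar with more than 40 N (contact force between lid_small and jar_small above 40 N or contact force between lid_medium and jar_medium above 40 N or contact force between lid_large and jar_large above 40 N or contact force between lid_largest and jar_largest above 40 N).
It fails at once if the steel pan lid moved more than 30 mm (distance of pan_lid from where it was at the start of the episode above 0.03 m).
It also fails if it takes over 112 s, if anything falls off the work surface, if the arm or the gripper's body presses on something with over 40 N, if the wrist force passes 120 N, or if a joint passes its speed limit or range.

### The arm

A 7-joint arm with a two-finger parallel gripper is mounted at the origin on the work surface. World frame = base frame: x ahead of the robot, y to its left, z up, the work surface at z = 0. Lengths are in m, angles in rad, forces in N, time in s.
With the tool pointing down it reaches from about 0.4 to 0.85 m from the base axis. Payload 10.4 kg.
Tool frame: the origin (TCP) lies at the very end of the fingers, on their centre line; the grasp point (between the pads) lies 19 mm behind it (manip.pinch_z is the distance from the TCP to the grasp point, in m); z points along the fingers, y is the line along which they close (so a half turn about z gives the same grasp; the last joint's range is limited). The gripper opens to 85 mm and grips with 20 to 120 N. Pads are 22 mm wide; open, the fingers measure 114 mm over their backs; the gripper's body (76 mm by 85 mm) begins 54 mm behind the grasp point. The pads swing forward as they close: fully open they stand 13 mm farther back than shut.
Start: joints at [-1.365, 0.332, -0.065, 1.46, 0.022, 1.35, -0.088], TCP at [0.142, 0.609, 0.231] pointing down, gripper open.
Joint ranges: [-2.6, 2.6], [-0.5, 2.12], [-1.47, 1.34], [0.16, 2.42], [-1.27, 4.41], [0.06, 2.06], [-2.6, 2.6]. Speed limits (rad/s): [2.22, 2.22, 2.79, 2.79, 3.14, 3.14, 3.14].

### API

Orientations are given as a unit quaternion [x, y, z, w].
In Python, from workcell import manip gives the robot as it stands. The module is installed in compiled form; this text tells all that it offers.
- The arm moves only by the shell command python3 -m creep 'ROWS' [OPENING] [FORCE]. ROWS is a JSON object of lists of equal length, an entry for each row: "slide": the shift along the tool's x, y, z in m, a list of three; "twist": the turn about the tool's z in degrees. A call has 1 to 8 rows; each row shifts and turns the commanded pose from where the row before left it, along the tool's axes as they then stand; what a row does not reach is not made up. A row lasts 1/8 s, in which the tool goes at most 62.5 mm and 10.7 degrees, less where a joint would pass 70% of its speed; a pose out of reach is approached as far as the arm can. A call with a gripper value outside its range is refused whole. OPENING is the opening in per cent of the stroke, from 0 (shut) to 100 (fully open), set as the call begins (- or left out, the last holds). The fingers move at their own pace and stop on an object; FORCE is the grip in N (left out, the last holds). Time passes only in rows, so rows that do not move let the fingers close. It gives the time, the measured TCP pose, the force, the opening and the grip force at its end, in the units of the state.
- manip.get_obs(): the state, without advancing time (a new reading comes with each control period).
- manip.camera(name): name is "side" or "top" or "wrist"; returns (picture, depth): 420x560x3 uint8, blue, green, red; 420x560 float32, m along the optical axis (not along the pixel's ray), 0 where there is no reading.
- manip.camera_params(name): a dict with "intrinsics" (3x3 intrinsics, pixels), "R" (3x3) and "t" (3): a world point X has camera coordinates R X + t. Camera axes: x right, y down, z forward; pixel columns grow to the right and rows downward; lengths in m; the calibration is good to about 2 mm. A picture is of the moment at which its call begins: read the wrist's pose just before it. camera_params takes no time and is no camera call; for the wrist camera it gives the pose at the moment of the call.
- manip.hand_in(): hands the job in; it is judged then, once.
The state is a dict: "clock": time; "joint_pos": joint angles; "joint_velocities": joint speeds; "tau": joint torques, N m; "position": TCP position; "ee_rot": TCP orientation; "ft_force": force on the tool from outside, world axes, zero at the start; "torque": the same for the moment, N m; "grip_width": opening from 0.0 (shut) to 1.0 (fully open); "grasp_force": force on a finger pad.
Only numpy, scipy, OpenCV 4.12 (cv2) and the standard library are available. Lean on these libraries where they do the work, as an engineer would, in place of code of your own. Each camera call takes 0.05 s, during which the arm holds its last target. There are 200 camera calls.

## Working session

There is one attempt and no reset: what is moved stays moved. The work goes in short steps, Python scripts to look and compute and a shell command to move; the robot and the scene stay as the last step left them, time stands still between calls to the robot, and variables do not carry over. Pictures are saved under pics/ and viewed, at most 14 in all, crops included, and the job is handed in when it is done.

```bash
mkdir -p pics; python3 - <<'E'
from workcell import manip
import cv2,numpy as np,pickle
o=manip.get_obs();print({k:np.round(v,3) for k,v in o.items()}, manip.pinch_z)
for n in("top","side"):
    p=manip.camera_params(n);im,d=manip.camera(n)
    cv2.imwrite(f"pics/{n}0.png",im);pickle.dump((im,d,p),open(f"{n}0.pkl","wb"))
    print(n,p["intrinsics"],p["R"].round(3),p["t"])
E
```

```text
{'clock': np.float64(0.0), 'joint_pos': array([-1.365,  0.333, -0.065,  1.461,  0.022,  1.35 , -0.088]), 'joint_velocities': array([ 0.001, -0.   ,  0.001,  0.001, -0.   , -0.001,  0.001]), 'tau': array([-0.0000e+00, -6.2546e+01,  4.9000e-02, -3.9161e+01,  1.6000e-02,
        1.0000e-02,  0.0000e+00]), 'position': array([0.142, 0.608, 0.23 ]), 'ee_rot': array([ 0.114,  0.993, -0.001, -0.   ]), 'ft_force': array([-0.376,  0.549, -1.272]), 'torque': array([-0.028,  0.026,  0.034]), 'grasp_force': np.float64(0.0), 'grip_width': np.float64(0.993)} 0.0187
top [[409.07527172   0.         275.04769031]
 [  0.         409.07527172 209.43432836]
 [  0.           0.           1.        ]] [[ 0.009 -1.     0.021]
 [-0.997 -0.011 -0.08 ]
 [ 0.08  -0.021 -0.997]] [-0.01731896  0.45536096  1.21227071]
side [[471.92797422   0.         283.68619124]
 [  0.         471.92797422 216.55526685]
 [  0.           0.           1.        ]] [[ 0.945 -0.326 -0.001]
 [-0.204 -0.588 -0.783]
 [ 0.255  0.74  -0.622]] [-0.42984563  0.120504    1.07486104]
```

View pics/top0.png

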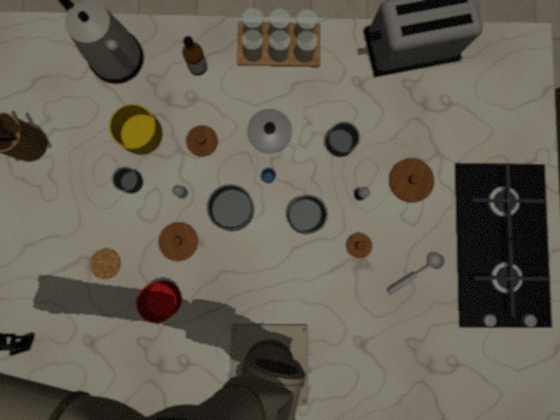

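View pics/side0.png

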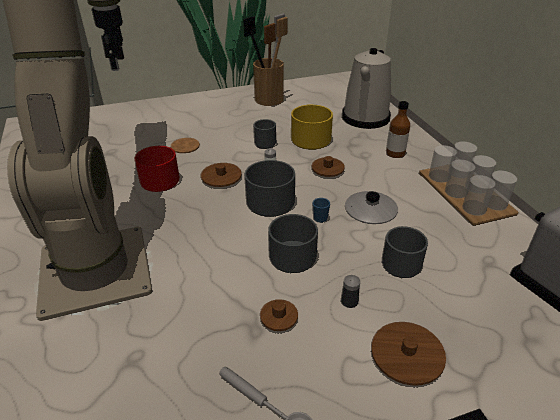

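```bash
cat > h.py <<'E'
import numpy as np,cv2,pickle
def rays(p,uv):
    d=np.c_[np.asarray(uv,float),np.ones(len(uv))]@np.linalg.inv(p["intrinsics"]).T
    return -p["R"].T@p["t"], d@p["R"]
def plane(p,uv,z):
    c,d=rays(p,uv); return c+d*((z-c[2])/d[:,2])[:,None]
def cloud(p,d):
    v,u=np.mgrid[:d.shape[0],:d.shape[1]]
    c,r=rays(p,np.c_[u.ravel(),v.ravel()]); return (c+r*d.ravel()[:,None]).reshape(*d.shape,3)
def circ(P):
    P=P[:,:2]
    for _ in range(4):
        A=np.c_[2*P,np.ones(len(P))];s=np.linalg.lstsq(A,(P**2).sum(1),rcond=None)[0]
        r=np.sqrt(s[2]+s[0]**2+s[1]**2);e=np.abs(np.hypot(*(P-s[:2]).T)-r);P=P[e<=max(.003,2*np.median(e))]
    return s[:2].round(4),round(2*r,4),e.mean().round(4)
E
python3 - <<'E'
from h import *
for n in("top","side"):
    im,d,p=pickle.load(open(n+"0.pkl","rb"));W=cloud(p,d);print(n)
    hsv=cv2.cvtColor(im,cv2.COLOR_BGR2HSV)
    m=((hsv[...,0]<16)&(hsv[...,1]>110)&(hsv[...,2]>50)).astype(np.uint8)
    k,l,st,ce=cv2.connectedComponentsWithStats(cv2.morphologyEx(m,cv2.MORPH_CLOSE,np.ones((5,5))))
    for i in range(1,k):
        if st[i,4]<150: continue
        mm=l==i;c=max(cv2.findContours(mm.astype(np.uint8),0,1)[0],key=len)[:,0]
        kn=mm&(W[...,2]>.030)&(d>0)&(W[...,2]<.06)
        if n=="top":print("lid",ce[i].round(),circ(plane(p,c,.012)),"zmed",np.median(W[mm][:,2]).round(4),"knob",W[kn].mean(0).round(4),kn.sum())
        else: print("lid",ce[i].round(),plane(p,ce[i:i+1],.012).round(3),"knob",W[kn].mean(0).round(4),kn.sum())
    # jars: everything >55mm high in the work area
    m=((d>0)&(W[...,2]>.055)&(W[...,2]<.11)&(W[...,0]>.2)&(W[...,0]<.85)&(abs(W[...,1])<.6)).astype(np.uint8)
    k,l,st,ce=cv2.connectedComponentsWithStats(m)
    for i in range(1,k):
        if st[i,4]<60: continue
        P=W[l==i];top=np.percentile(P[:,2],90);R=P[P[:,2]>top-.012]
        print("jar?",ce[i].round(),st[i,4],"top",top.round(4),circ(R),((R[:,:2].max(0)+R[:,:2].min(0))/2).round(4),np.ptp(R[:,:2],axis=0).round(4))
E
```

```text
top
lid [266.  46.] (array([0.9633, 0.0308]), np.float64(0.1096), np.float64(0.0059)) zmed 0.0113 knob [0.982  0.0306 0.0415] 8
lid [291.  49.] (array([ 0.9698, -0.0314]), np.float64(0.1137), np.float64(0.0075)) zmed 0.0107 knob [ 0.9855 -0.0481  0.0468] 4
lid [193.  53.] (array([0.9462, 0.2501]), np.float64(0.0537), np.float64(0.001)) zmed 0.1177 knob [nan nan nan] 0
lid [202. 140.] (array([0.665 , 0.2136]), np.float64(0.0899), np.float64(0.0008)) zmed 0.0155 knob [0.6639 0.212  0.0399] 75
lid [411. 180.] (array([ 0.5518, -0.4295]), np.float64(0.1307), np.float64(0.0007)) zmed 0.0148 knob [ 0.5504 -0.4298  0.0394] 75
lid [178. 241.] (array([0.3576, 0.2774]), np.float64(0.1108), np.float64(0.0007)) zmed 0.0155 knob [0.3579 0.2752 0.0401] 74
lid [359. 245.] (array([ 0.3508, -0.2665]), np.float64(0.0712), np.float64(0.0008)) zmed 0.0153 knob [ 0.3508 -0.2675  0.0404] 71
lid [104. 263.] (array([0.2905, 0.4919]), np.float64(0.0838), np.float64(0.0009)) zmed 0.0052 knob [nan nan nan] 0
lid [159. 299.] (array([0.178 , 0.3361]), np.float64(0.1166), np.float64(0.0009)) zmed 0.0063 knob [0.20
[... 2110 characters left out ...]
loat64(0.0018)) [0.504  0.2625] [0.0314 0.0292]
jar? [269. 180.] 1280 top 0.0921 (array([0.4546, 0.113 ]), np.float64(0.1266), np.float64(0.0012)) [0.4551 0.1137] [0.1314 0.1352]
jar? [293. 235.] 1139 top 0.0846 (array([ 0.4383, -0.1089]), np.float64(0.1064), np.float64(0.0012)) [ 0.4388 -0.1073] [0.1119 0.1125]
jar? [406. 243.] 759 top 0.077 (array([ 0.6655, -0.2147]), np.float64(0.0868), np.float64(0.0011)) [ 0.6661 -0.2138] [0.0922 0.0939]
jar? [351. 281.] 181 top 0.0693 (array([ 0.505 , -0.2771]), np.float64(0.0242), np.float64(0.002)) [ 0.5059 -0.2753] [0.0328 0.0323]<stdin>:11: RuntimeWarning: Mean of empty slice.
  ret = um.true_divide(
<stdin>:12: RuntimeWarning: Mean of empty slice.
```

Candidates: wooden lids with knobs at top-view pixels (202,140) Ø≈98 medium, (411,180) Ø≈138 largest, (178,241) Ø≈118 large and (359,245) Ø≈78 small. The flat disc at (105,263) has no knob and is 5 mm high, so it is a coaster and not a lid.

Grey jars: (128,180) small, (341,139) medium, (306,214) large and (231,208) largest. Their rim heights of 70/78/86/94 mm match the description. The yellow pot at (135,128) and the red one at (159,300) are not meant.

I'll confirm this in one crop and start moving towards the medium lid.

```bash
python3 -c "
import cv2;im=cv2.imread('pics/top0.png')[95:325,80:450];cv2.imwrite('pics/crop.png',cv2.convertScaleAbs(cv2.resize(im,None,fx=2.1,fy=2.1,interpolation=cv2.INTER_CUBIC),alpha=1.6))"
python3 -m creep '{"slide":[[0,0,0],[0,0,0],[0,0,0]],"twist":[-6.5,-6.5,0]}' 60 40
```

```text
clock: 0.48
position: [0.1418, 0.6085, 0.2309]
ee_rot: [0.001, 1.0, -0.0, -0.0]
ft_force: [-1.0, 0.2, -0.1]
grip_width: 0.602
grasp_force: 0.0
```

View pics/crop.png

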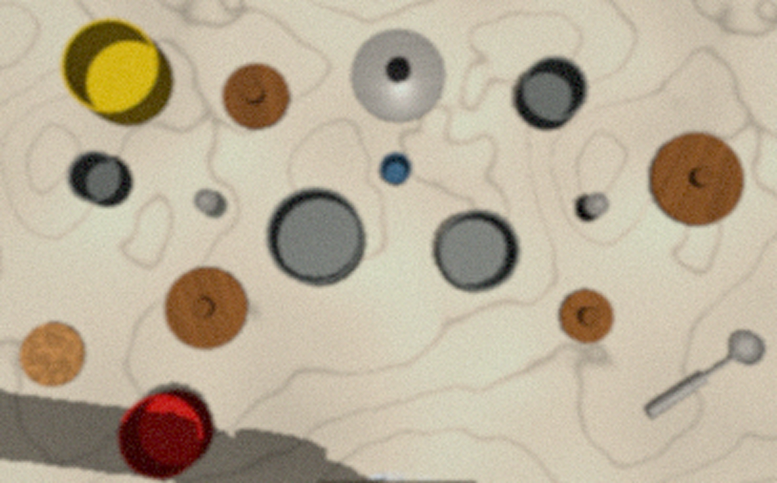

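The crop confirms it: four knobbed brown lids at (257,96), (207,307), (586,315) and (697,178), four grey jars, and the coaster at (52,353) without a knob. The tool axes are now (-x, +y, -z), and I'm moving to the medium lid.

```bash
python3 -m creep '{"slide":[[-0.044,-0.033,0],[-0.044,-0.033,0],[-0.044,-0.033,0],[-0.044,-0.033,0],[-0.044,-0.033,0],[-0.044,-0.033,0]],"twist":[0,0,0,0,0,0]}'; python3 -m creep '{"slide":[[-0.043,-0.033,0.01],[-0.043,-0.033,0.01],[-0.043,-0.033,0.01],[-0.043,-0.033,0.01],[-0.043,-0.033,0.01],[-0.043,-0.033,0.01],[0,0,0],[0,0,0]],"twist":[0,0,0,0,0,0,0,0]}'
```

```text
clock: 1.23
position: [0.4066, 0.4089, 0.2313]
ee_rot: [0.003, 1.0, 0.0, 0.0]
ft_force: [0.1, 0.4, 0.5]
grip_width: 0.599
grasp_force: 0.0
clock: 2.22
position: [0.6627, 0.2122, 0.1709]
ee_rot: [0.002, 1.0, 0.0, -0.0]
ft_force: [0.3, 1.0, 0.9]
grip_width: 0.597
grasp_force: 0.0
```

```bash
cat > w.py <<'E'
from h import *
from workcell import manip
import sys
zlo,zhi=map(float,sys.argv[1:3])
o=manip.get_obs();p=manip.camera_params("wrist");im,d=manip.camera("wrist");W=cloud(p,d)
cv2.imwrite(sys.argv[3],im)
print("tcp",o["position"].round(4),"cam",(-p["R"].T@p["t"]).round(3))
m=((d>0)&(W[...,2]>zlo)&(W[...,2]<zhi)).astype(np.uint8)
k,l,st,ce=cv2.connectedComponentsWithStats(m)
for i in range(1,k):
    if st[i,4]<150: continue
    P=W[l==i];print(ce[i].round(),st[i,4],P.mean(0).round(4),"bbox mid",((P.max(0)+P.min(0))/2)[:2].round(4),np.ptp(P,axis=0)[:2].round(4),circ(P))
E
python3 w.py .036 .05 pics/w1.png
```

```text
tcp [0.6627 0.2122 0.1709] cam [0.578 0.213 0.314]
[161.   9.] 399 [0.5192 0.1287 0.043 ] bbox mid [0.517  0.1237] [0.0106 0.0579] (array([0.4579, 0.1174]), np.float64(0.1283), np.float64(0.0002))
[353.  10.] 233 [0.5198 0.2664 0.0426] bbox mid [0.5176 0.2692] [0.0112 0.0272] (array([0.5061, 0.2715]), np.float64(0.0331), np.float64(0.0003))
[524.  46.] 1079 [0.544  0.3945 0.043 ] bbox mid [0.5424 0.4046] [0.0595 0.0347] (array([0.5365, 0.424 ]), np.float64(0.0709), np.float64(0.0003))
[30. 67.] 708 [0.5571 0.0261 0.0438] bbox mid [0.5574 0.017 ] [0.0432 0.0317] (array([0.5576, 0.0119]), np.float64(0.04), np.float64(0.0006))
[446. 190.] 1110 [0.6547 0.3538 0.0431] bbox mid [0.6738 0.3734] [0.1087 0.0785] (array([0.6854, 0.4004]), np.float64(0.1312), np.float64(0.0003))
[526. 252.] 1652 [0.7144 0.4371 0.0424] bbox mid [0.6912 0.4183] [0.1124 0.0882] (array([0.6856, 0.4007]), np.float64(0.1211), np.float64(0.0004))
[280. 201.] 773 [0.6642 0.214  0.0422] bbox mid [0.6652 0.2141] [0.027  0.0271] (array([0.6645, 0.214 ]), np.float64(0.0221), np.float64(0.0015))
[ 54. 241.] 1240 [0.7008 0.0099 0.042 ] bbox mid [0.7019 0.0078] [0.0346 0.0357] (array([0.7013, 0.0094]), np.float64(0.0293), np.float64(0.0015))
[532. 374.] 622 [0.8536 0.4767 0.0429] bbox mid [0.8548 0.4807] [0.0116 0.0572] (array([0.9153, 0.4857]), np.float64(0.1284), np.float64(0.0006))
[146. 417.] 165 [0.918  0.0629 0.0392] bbox mid [0.9195 0.0609] [0.0103 0.0411] (array([0.9426, 0.0615]), np.float64(0.053), np.float64(0.0006))
```

View pics/w1.png

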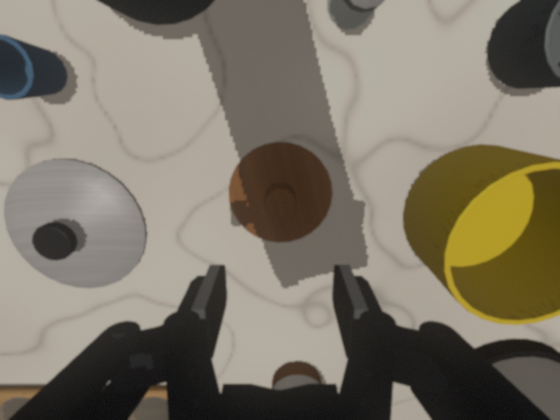

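The wrist view shows the lid's knob at (280,195), within 2 mm of the earlier estimate. I'm descending to grasp it.

```bash
python3 -m creep '{"slide":[[-0.002,0.001,0.035],[0,0,0.045],[0,0,0.04],[0,0,0.02],[0,0,0.01],[0,0,0.003],[0,0,0]],"twist":[0,0,0,0,0,0,0]}'; python3 -m creep '{"slide":[[0,0,0],[0,0,0],[0,0,0],[0,0,0]],"twist":[0,0,0,0]}' 0 40;
```

```text
clock: 3.15
position: [0.6657, 0.2131, 0.0196]
ee_rot: [0.001, 1.0, 0.0, 0.001]
ft_force: [0.7, 0.6, -0.6]
grip_width: 0.598
grasp_force: 0.0
clock: 3.65
position: [0.6656, 0.213, 0.0195]
ee_rot: [0.001, 1.0, 0.0, 0.001]
ft_force: [-1.3, -1.0, 5.0]
grip_width: 0.31
grasp_force: 39.5
```

```bash
python3 -m creep '{"slide":[[0,0,-0.01],[0,0,-0.03],[0,0,-0.055],[0,-0.02,-0.055],[0,-0.05,0],[0,-0.06,0],[0,-0.06,0],[0,-0.06,0]],"twist":[0,0,0,0,0,0,0,0]}'; python3 -m creep '{"slide":[[0,-0.03,0],[0,0,0]],"twist":[0,0]}';  python3 w.py .055 .09 pics/w2.png
```

```text
clock: 4.65
position: [0.6642, -0.0391, 0.1689]
ee_rot: [0.001, 1.0, 0.0, 0.0]
ft_force: [1.2, -0.6, -0.8]
grip_width: 0.314
grasp_force: 39.4
clock: 4.9
position: [0.6639, -0.0714, 0.1688]
ee_rot: [0.004, 1.0, -0.001, 0.0]
ft_force: [0.6, -0.2, -1.0]
grip_width: 0.313
grasp_force: 39.5
tcp [ 0.6639 -0.0714  0.1688] cam [ 0.579 -0.07   0.312]
[ 95. 215.] 6092 [ 0.6669 -0.2142  0.071 ] bbox mid [ 0.6673 -0.2107] [0.0915 0.0926] (array([ 0.6663, -0.2088]), np.float64(0.086), np.float64(0.0009))
[552. 413.] 214 [0.888  0.207  0.0599] bbox mid [0.8899 0.2079] [0.0243 0.0131] (array([0.8926, 0.2145]), np.float64(0.0207), np.float64(0.0011))
[ 12. 415.] 179 [ 0.8892 -0.3475  0.0593] bbox mid [ 0.8895 -0.3494] [0.0068 0.0304] (array([ 0.9078, -0.3458]), np.float64(0.0404), np.float64(0.0009))
```

```bash
python3 -m creep '{"slide":[[-0.001,-0.046,0],[-0.001,-0.047,0],[-0.002,-0.046,0],[0,0,0],[0,0,0]],"twist":[0,0,0,0,0]}'; python3 -m creep '{"slide":[[0,0,0.03],[0,0,0.03],[0,0,0.01],[0,0,0.004],[0,0,0]],"twist":[0,0,0,0,0]}'
```

```text
clock: 5.58
position: [0.6688, -0.2039, 0.1681]
ee_rot: [-0.0, 1.0, 0.001, -0.0]
ft_force: [0.3, 1.4, -0.5]
grip_width: 0.311
grasp_force: 39.6
clock: 6.2
position: [0.6691, -0.2041, 0.0965]
ee_rot: [-0.0, 1.0, 0.001, 0.001]
ft_force: [-3.4, 1.3, 7.9]
grip_width: 0.31
grasp_force: 41.2
```

The lid is about 6 mm short in y and its plug is touching the rim lightly. I'll lift, correct and lower again.

```bash
python3 -m creep '{"slide":[[0,0,-0.008],[0.001,-0.0065,0],[0,0,0],[0,0,0.005],[0,0,0.004],[0,0,0.002],[0,0,0]],"twist":[0,0,0,0,0,0,0]}'
```

```text
clock: 7.08
position: [0.6671, -0.2126, 0.0909]
ee_rot: [0.001, 1.0, 0.0, -0.0]
ft_force: [0.5, -0.4, -0.7]
grip_width: 0.313
grasp_force: 40.0
```

```bash
python3 -m creep '{"slide":[[0,0,0.001],[0,0,0.0005],[0,0,0]],"twist":[0,0,0]}'
```

```text
clock: 7.45
position: [0.6673, -0.2127, 0.0898]
ee_rot: [0.001, 1.0, 0.0, 0.0]
ft_force: [0.4, 0.1, -1.2]
grip_width: 0.314
grasp_force: 40.1
```

```bash
python3 -m creep '{"slide":[[0,0,0.001],[0,0,0]],"twist":[0,0]}';python3 -m creep '{"slide":[[0,0,0.001],[0,0,0]],"twist":[0,0]}'
```

```text
clock: 7.7
position: [0.6674, -0.2128, 0.0896]
ee_rot: [0.001, 1.0, -0.0, 0.0]
ft_force: [-2.3, 1.1, 5.2]
grip_width: 0.313
grasp_force: 40.4
clock: 7.95
position: [0.6677, -0.2131, 0.0894]
ee_rot: [0.001, 1.0, -0.0, 0.001]
ft_force: [-4.3, 1.6, 9.4]
grip_width: 0.312
grasp_force: 40.8
```

```bash
python3 -m creep '{"slide":[[0,0,0],[0,0,0],[0,0,0]],"twist":[0,0,0]}' 60; python3 -m creep '{"slide":[[0,0,-0.02],[0,0,-0.06],[0.023,-0.043,0],[0.023,-0.043,0],[0.023,-0.043,0],[0.023,-0.043,0],[0.023,-0.043,0],[0,0,0]],"twist":[0,0,0,0,0,0,0,0]}'; python3 w.py .036 .09 pics/w3.png
```

```text
clock: 8.32
position: [0.6671, -0.2127, 0.0875]
ee_rot: [0.001, 1.0, 0.0, -0.0]
ft_force: [0.3, 0.1, 0.2]
grip_width: 0.598
grasp_force: 0.0
clock: 9.32
position: [0.5481, -0.4329, 0.1696]
ee_rot: [0.005, 1.0, -0.002, -0.0]
ft_force: [0.5, 0.2, 0.5]
grip_width: 0.6
grasp_force: 0.0
tcp [ 0.5481 -0.4329  0.1696] cam [ 0.463 -0.431  0.313]
[ 38. 132.] 1065 [ 0.4892 -0.6227  0.0467] bbox mid [ 0.4894 -0.627 ] [0.0102 0.0578] (array([ 0.4892, -0.6236]), np.float64(0.0363), np.float64(0.0061))
[483. 152.] 2340 [ 0.5051 -0.2783  0.0612] bbox mid [ 0.507  -0.2723] [0.0346 0.0347] (array([ 0.5062, -0.275 ]), np.float64(0.0274), np.float64(0.001))
[281. 203.] 774 [ 0.5508 -0.431   0.0423] bbox mid [ 0.5516 -0.4307] [0.0267 0.027 ] (array([ 0.5511, -0.431 ]), np.float64(0.022), np.float64(0.0015))
[512. 324.] 8280 [ 0.6512 -0.2332  0.0743] bbox mid [ 0.667  -0.2229] [0.0982 0.0775] (array([ 0.6609, -0.2168]), np.float64(0.0768), np.float64(0.0013))
```

View pics/w3.png

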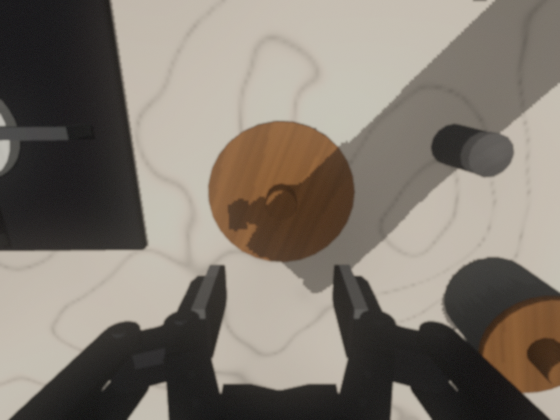

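The medium lid sits on its jar (lower right), and the largest lid's knob is at (281,200). I'm descending on it.

```bash
python3 -m creep '{"slide":[[-0.003,0.002,0.035],[0,0,0.045],[0,0,0.04],[0,0,0.02],[0,0,0.009],[0,0,0.002],[0,0,0]],"twist":[0,0,0,0,0,0,0]}'; python3 -m creep '{"slide":[[0,0,0],[0,0,0],[0,0,0],[0,0,0]],"twist":[0,0,0,0]}' 0 40;  python3 -m creep '{"slide":[[0,0,-0.01],[0,0,-0.03],[0,0,-0.055],[0,0,-0.055],[0,0,-0.01],[0,0,0]],"twist":[0,0,0,0,0,0]}'
```

```text
clock: 10.25
position: [0.5555, -0.426, 0.0181]
ee_rot: [0.001, 1.0, -0.0, 0.001]
ft_force: [0.5, -0.4, -0.0]
grip_width: 0.599
grasp_force: 0.0
clock: 10.75
position: [0.5553, -0.4263, 0.0181]
ee_rot: [0.001, 1.0, -0.001, 0.001]
ft_force: [-1.3, -0.9, 5.8]
grip_width: 0.309
grasp_force: 39.3
clock: 11.5
position: [0.5548, -0.4255, 0.1771]
ee_rot: [0.001, 1.0, -0.0, 0.0]
ft_force: [-1.0, 0.1, -1.9]
grip_width: 0.315
grasp_force: 39.5
```

```bash
python3 -m creep '{"slide":[[0.012,0.05,0],[0.012,0.05,0],[0.012,0.05,0],[0.012,0.05,0],[0.012,0.05,0],[0.012,0.05,0],[0.012,0.05,0]],"twist":[0,0,0,0,0,0,0]}';  python3 -m creep '{"slide":[[0,0,0],[0,0,0],[0,0,0]],"twist":[0,0,0]}'; python3 w.py .07 .11 pics/w4.png
```

```text
clock: 12.38
position: [0.4697, -0.0734, 0.175]
ee_rot: [0.001, 1.0, 0.0, -0.002]
ft_force: [0.1, 0.3, -1.8]
grip_width: 0.316
grasp_force: 39.7
clock: 12.75
position: [0.4711, -0.0765, 0.1761]
ee_rot: [0.002, 1.0, -0.0, -0.001]
ft_force: [-0.7, 0.2, -1.5]
grip_width: 0.314
grasp_force: 39.8
tcp [ 0.4711 -0.0765  0.1761] cam [ 0.387 -0.075  0.32 ]
[212. 123.] 1881 [ 0.4044 -0.1227  0.0847] bbox mid [ 0.415  -0.1099] [0.0621 0.1003] (array([ 0.4382, -0.1043]), np.float64(0.104), np.float64(0.0013))
[493. 193.] 5781 [0.4567 0.0816 0.0862] bbox mid [0.4558 0.1031] [0.1308 0.105 ] (array([0.4547, 0.1148]), np.float64(0.1256), np.float64(0.0008))
[ 44. 250.] 290 [ 0.507 -0.271  0.071] bbox mid [ 0.5071 -0.2713] [0.0168 0.0173] (array([ 0.5071, -0.2711]), np.float64(0.0131), np.float64(0.0013))
[175. 406.] 560 [ 0.6623 -0.1744  0.0855] bbox mid [ 0.661  -0.1791] [0.0343 0.031 ] (array([ 0.66  , -0.1786]), np.float64(0.0274), np.float64(0.0014))
```

View pics/w4.png

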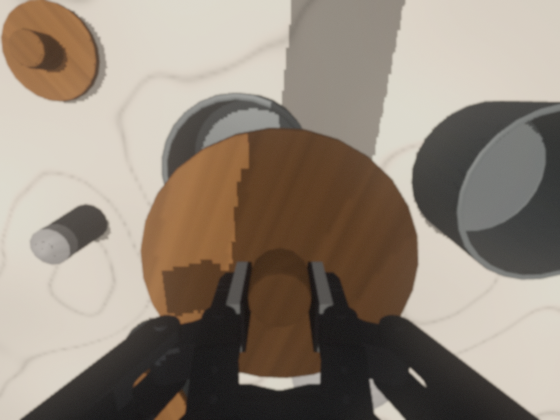

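The jar rims are clear: the largest is on the right at (520,190), with jar_large behind the carried lid. Next I'll align over the largest jar.

```bash
python3 -m creep '{"slide":[[0.003,0.048,0],[0.003,0.048,0],[0.003,0.048,0],[0.002,0.047,0],[0,0,0.03],[0,0,0.025],[0,0,0],[0,0,0]],"twist":[0,0,0,0,0,0,0,0]}'
```

```text
clock: 13.8
position: [0.4615, 0.1153, 0.1226]
ee_rot: [0.001, 1.0, 0.0, 0.0]
ft_force: [0.1, 0.5, -0.5]
grip_width: 0.311
grasp_force: 40.0
```

Now lowering the 18.6 mm to the seat, gently at the end.

```bash
python3 -m creep '{"slide":[[0.001,0,0.006],[0,0,0.004],[0,0,0.004],[0,0,0.002],[0,0,0.0015],[0,0,0]],"twist":[0,0,0,0,0,0]}'; python3 -m creep '{"slide":[[0,0,0.001],[0,0,0]],"twist":[0,0]}'
```

```text
clock: 14.55
position: [0.4598, 0.1156, 0.1043]
ee_rot: [0.001, 1.0, 0.0, -0.0]
ft_force: [-0.5, -0.9, -1.9]
grip_width: 0.312
grasp_force: 39.9
clock: 14.8
position: [0.4599, 0.1157, 0.104]
ee_rot: [0.001, 1.0, 0.0, 0.0]
ft_force: [-3.4, -0.7, 6.4]
grip_width: 0.312
grasp_force: 40.8
```

```bash
python3 -m creep '{"slide":[[0,0,0],[0,0,0],[0,0,0]],"twist":[0,0,0]}' 60; python3 -m creep '{"slide":[[0,0,-0.02],[0,0,-0.05],[0.025,0.04,0],[0.025,0.04,0],[0.025,0.04,0],[0.025,0.04,0],[0,0,0],[0,0,0]],"twist":[0,0,0,0,0,0,0,0]}'; python3 -m creep '{"slide":[[0,0,0]],"twist":[0]}';  python3 w.py .036 .135 pics/w5.png
```

```text
clock: 15.18
position: [0.4598, 0.1156, 0.1033]
ee_rot: [0.001, 1.0, 0.0, 0.0]
ft_force: [0.2, -0.4, -0.7]
grip_width: 0.598
grasp_force: 0.0
clock: 16.18
position: [0.3604, 0.2753, 0.1732]
ee_rot: [0.001, 1.0, -0.0, 0.0]
ft_force: [0.2, -0.4, 0.3]
grip_width: 0.6
grasp_force: 0.0
clock: 16.3
position: [0.3608, 0.2748, 0.1732]
ee_rot: [0.002, 1.0, -0.0, -0.0]
ft_force: [0.5, -0.0, 0.5]
grip_width: 0.601
grasp_force: 0.0
tcp [0.3608 0.2748 0.1732] cam [0.276 0.276 0.317]
[334.  26.] 2761 [0.2337 0.3113 0.0741] bbox mid [0.2268 0.3147] [0.0327 0.0951] (array([0.192 , 0.3157]), np.float64(0.1005), np.float64(0.0009))
[281. 194.] 772 [0.3565 0.2775 0.0422] bbox mid [0.3573 0.2775] [0.0267 0.0271] (array([0.3568, 0.2775]), np.float64(0.022), np.float64(0.0015))
[ 81. 302.] 18641 [0.4303 0.1184 0.0925] bbox mid [0.4832 0.0854] [0.1917 0.1972] (array([0.4465, 0.1238]), np.float64(0.1102), np.float64(0.002))
[276. 342.] 1379 [0.4975 0.272  0.0595] bbox mid [0.5053 0.272 ] [0.0349 0.0329] (array([0.502 , 0.2719]), np.float64(0.0265), np.float64(0.001))
[408. 395.] 310 [0.5576 0.403  0.0664] bbox mid [0.5539 0.404 ] [0.0349 0.0299] (array([0.5426, 0.4136]), np.float64(0.0419), np.float64(0.0013))
```

View pics/w5.png

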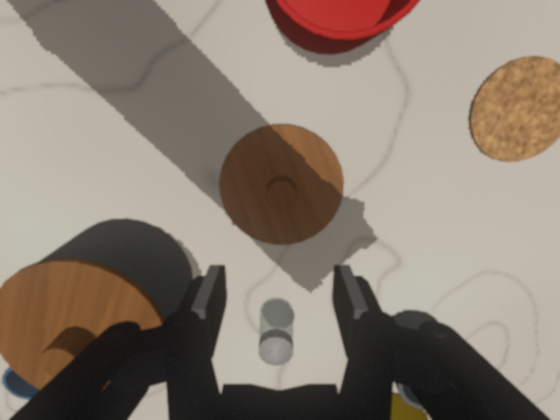

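The largest lid sits on its jar (lower left), and lid_large's knob is at (281,188). I'm grasping it.

```bash
python3 -m creep '{"slide":[[0.004,0.002,0.035],[0,0,0.045],[0,0,0.04],[0,0,0.022],[0,0,0.01],[0,0,0.003],[0,0,0]],"twist":[0,0,0,0,0,0,0]}'; python3 -m creep '{"slide":[[0,0,0],[0,0,0],[0,0,0],[0,0,0]],"twist":[0,0,0,0]}' 0 40;  python3 -m creep '{"slide":[[0,0,-0.01],[0,0,-0.03],[0,0,-0.055],[0,0,-0.055],[0,0,-0.01],[0,0,0],[0,0,0]],"twist":[0,0,0,0,0,0,0]}'
```

```text
clock: 17.23
position: [0.3566, 0.278, 0.0189]
ee_rot: [0.001, 1.0, 0.0, 0.0]
ft_force: [-0.5, 0.8, 0.4]
grip_width: 0.6
grasp_force: 0.0
clock: 17.73
position: [0.3566, 0.2782, 0.0192]
ee_rot: [0.001, 1.0, 0.0, 0.001]
ft_force: [-0.3, -0.9, 5.3]
grip_width: 0.315
grasp_force: 39.0
clock: 18.6
position: [0.3554, 0.2772, 0.1768]
ee_rot: [0.001, 1.0, -0.001, -0.001]
ft_force: [-0.2, -0.4, -0.5]
grip_width: 0.314
grasp_force: 39.5
```

```bash
python3 -m creep '{"slide":[[-0.042,-0.03,-0.01],[-0.042,-0.03,-0.01],[0,-0.054,0],[0,-0.054,0],[0,-0.054,0],[0,-0.054,0],[0,-0.054,0],[0,-0.053,0]],"twist":[0,0,0,0,0,0,0,0]}';  python3 -m creep '{"slide":[[0,0,0],[0,0,0],[0,0,0]],"twist":[0,0,0]}'
```

```text
clock: 19.6
position: [0.4384, -0.107, 0.1969]
ee_rot: [0.001, 1.0, -0.0, -0.001]
ft_force: [1.0, 0.4, -1.3]
grip_width: 0.308
grasp_force: 39.6
clock: 19.98
position: [0.4393, -0.1042, 0.1977]
ee_rot: [-0.0, 1.0, 0.0, -0.001]
ft_force: [0.5, 0.8, -1.4]
grip_width: 0.311
grasp_force: 39.7
```

```bash
python3 -m creep '{"slide":[[0.001,-0.001,0.04],[0,0,0.035],[0,0,0.01],[0,0,0],[0,0,0]],"twist":[0,0,0,0,0]}';  python3 -m creep '{"slide":[[0,0,0.005],[0,0,0.004],[0,0,0.003],[0,0,0.002],[0,0,0.001],[0,0,0]],"twist":[0,0,0,0,0,0]}'
```

```text
clock: 20.6
position: [0.4393, -0.1062, 0.1146]
ee_rot: [0.001, 1.0, 0.0, 0.001]
ft_force: [0.4, -0.2, -0.5]
grip_width: 0.31
grasp_force: 39.7
clock: 21.35
position: [0.4384, -0.1063, 0.0982]
ee_rot: [0.001, 1.0, 0.0, -0.0]
ft_force: [0.8, 0.2, -1.2]
grip_width: 0.312
grasp_force: 39.7
```

```bash
python3 -m creep '{"slide":[[0,0,0.001],[0,0,0]],"twist":[0,0]}';  python3 -m creep '{"slide":[[0,0,0.001],[0,0,0]],"twist":[0,0]}'
```

```text
clock: 21.6
position: [0.4384, -0.1063, 0.0973]
ee_rot: [0.001, 1.0, 0.0, 0.0]
ft_force: [0.1, -0.3, -0.8]
grip_width: 0.314
grasp_force: 39.8
clock: 21.85
position: [0.4385, -0.1063, 0.0972]
ee_rot: [0.001, 1.0, 0.0, 0.0]
ft_force: [-5.3, 0.8, 11.3]
grip_width: 0.312
grasp_force: 41.1
```

```bash
python3 -m creep '{"slide":[[0,0,0],[0,0,0],[0,0,0]],"twist":[0,0,0]}' 60; python3 -m creep '{"slide":[[0,0,-0.02],[0,0,-0.055],[0.022,-0.04,0],[0.022,-0.04,0],[0.022,-0.04,0],[0.021,-0.041,0],[0,0,0],[0,0,0]],"twist":[0,0,0,0,0,0,0,0]}'; python3 -m creep '{"slide":[[0,0,0]],"twist":[0]}';  python3 w.py .036 .135 pics/w6.png
```

```text
clock: 22.22
position: [0.4384, -0.1063, 0.0962]
ee_rot: [0.001, 1.0, 0.0, -0.0]
ft_force: [-0.2, -1.3, -0.0]
grip_width: 0.599
grasp_force: 0.0
clock: 23.22
position: [0.3513, -0.2667, 0.1712]
ee_rot: [0.001, 1.0, 0.0, -0.0]
ft_force: [0.8, 0.5, -1.0]
grip_width: 0.602
grasp_force: 0.0
clock: 23.35
position: [0.3517, -0.2662, 0.1712]
ee_rot: [0.0, 1.0, 0.0, -0.0]
ft_force: [0.4, -0.3, -0.4]
grip_width: 0.601
grasp_force: 0.0
tcp [ 0.3517 -0.2662  0.1712] cam [ 0.267 -0.266  0.315]
[277. 197.] 775 [ 0.3495 -0.2674  0.0422] bbox mid [ 0.3502 -0.2678] [0.0269 0.0271] (array([ 0.3499, -0.2674]), np.float64(0.022), np.float64(0.0015))
[474. 296.] 15013 [ 0.4164 -0.1119  0.0885] bbox mid [ 0.435  -0.1056] [0.1091 0.1173] (array([ 0.4334, -0.1101]), np.float64(0.0977), np.float64(0.0016))
[273. 352.] 1404 [ 0.4986 -0.2714  0.0591] bbox mid [ 0.5068 -0.2717] [0.0347 0.0338] (array([ 0.5033, -0.2716]), np.float64(0.0266), np.float64(0.001))
[539. 384.] 1236 [0.5544 0.0091 0.0445] bbox mid [0.5565 0.008 ] [0.0468 0.0433] (array([0.5551, 0.0083]), np.float64(0.0402), np.float64(0.0008))
```

View pics/w6.png

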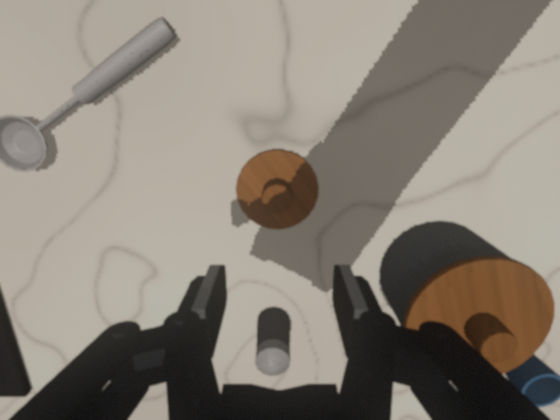

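The large lid is seated (lower right), and the small lid's knob is at (277,190). I'm grasping it.

```bash
python3 -m creep '{"slide":[[0.002,-0.001,0.035],[0,0,0.045],[0,0,0.04],[0,0,0.021],[0,0,0.009],[0,0,0.002],[0,0,0]],"twist":[0,0,0,0,0,0,0]}'; python3 -m creep '{"slide":[[0,0,0],[0,0,0],[0,0,0],[0,0,0]],"twist":[0,0,0,0]}' 0 40;  python3 -m creep '{"slide":[[0,0,-0.01],[0,0,-0.03],[0,0,-0.055],[0,0,-0.055],[0,0,-0.03],[0,0,0],[0,0,0]],"twist":[0,0,0,0,0,0,0]}'
```

```text
clock: 24.28
position: [0.3497, -0.2683, 0.0199]
ee_rot: [0.001, 1.0, -0.0, 0.001]
ft_force: [-0.2, 0.3, 0.5]
grip_width: 0.597
grasp_force: 0.0
clock: 24.78
position: [0.3496, -0.2683, 0.0201]
ee_rot: [0.001, 1.0, 0.0, 0.001]
ft_force: [-1.6, 1.7, 7.9]
grip_width: 0.312
grasp_force: 38.9
clock: 25.65
position: [0.3487, -0.268, 0.1988]
ee_rot: [0.001, 1.0, 0.0, -0.0]
ft_force: [0.3, -0.0, -0.7]
grip_width: 0.309
grasp_force: 39.4
```

```bash
python3 -m creep '{"slide":[[-0.023,0.05,0],[-0.023,0.05,0],[-0.023,0.05,0],[-0.023,0.05,0],[-0.023,0.05,0],[-0.023,0.05,0],[-0.023,0.05,0],[-0.023,0.05,0]],"twist":[0,0,0,0,0,0,0,0]}';  python3 -m creep '{"slide":[[0,0.05,0],[0,0.05,0],[0,0.04,0],[0,0,0],[0,0,0],[0,0,0]],"twist":[0,0,0,0,0,0]}'; python3 w.py .05 .09 pics/w7.png
```

```text
clock: 26.65
position: [0.5337, 0.1328, 0.1977]
ee_rot: [0.001, 1.0, -0.0, -0.001]
ft_force: [0.9, -1.4, -1.3]
grip_width: 0.313
grasp_force: 39.5
clock: 27.4
position: [0.5344, 0.2699, 0.1989]
ee_rot: [0.002, 1.0, -0.0, -0.0]
ft_force: [-0.5, 0.2, -0.2]
grip_width: 0.314
grasp_force: 39.6
tcp [0.5344 0.2699 0.1989] cam [0.45  0.271 0.342]
[157.  95.] 2033 [0.4495 0.1759 0.0703] bbox mid [0.4528 0.1622] [0.1161 0.0432] (array([0.4563, 0.1176]), np.float64(0.1311), np.float64(0.0002))
[280. 164.] 1248 [0.504  0.2716 0.0669] bbox mid [0.5057 0.2716] [0.0335 0.0334] (array([0.5051, 0.2716]), np.float64(0.0269), np.float64(0.0021))
[456. 198.] 3208 [0.5355 0.4253 0.0644] bbox mid [0.5363 0.4244] [0.0714 0.0726] (array([0.5352, 0.4224]), np.float64(0.0663), np.float64(0.0009))
[ 16. 220.] 213 [0.5598 0.0217 0.0507] bbox mid [0.5573 0.0174] [0.0442 0.0304] (array([0.5568, 0.0107]), np.float64(0.0409), np.float64(0.0009))
[400. 294.] 2485 [0.6281 0.385  0.0708] bbox mid [0.637  0.3962] [0.0372 0.1078] (array([0.6852, 0.4005]), np.float64(0.131), np.float64(0.0003))
[468. 342.] 1031 [0.6853 0.4596 0.0705] bbox mid [0.6796 0.4553] [0.0645 0.0147] (array([0.6852, 0.4043]), np.float64(0.1145), np.float64(0.0004))
[377. 392.] 160 [0.738  0.3706 0.082 ] bbox mid [0.7383 0.3723] [0.0104 0.019 ] (array([0.7312, 0.3752]), np.float64(0.0191), np.float64(0.0009))
```

View pics/w7.png

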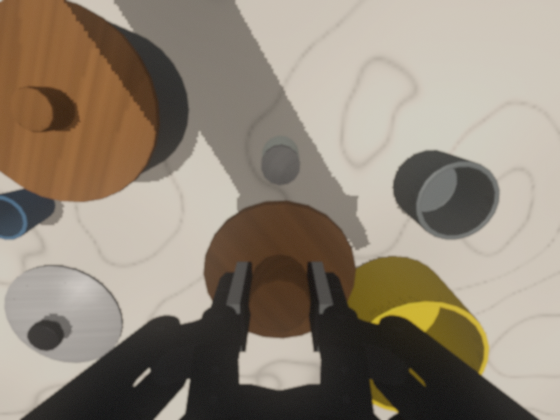

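The small jar is at (457,200), which puts it at (0.536, 0.424). I'll align over it and lower.

```bash
python3 -m creep '{"slide":[[-0.0015,0.04,0],[0,0.05,0],[0,0.05,0],[0,0.0135,0.01],[0,0,0.04],[0,0,0.045],[0,0,0],[0,0,0]],"twist":[0,0,0,0,0,0,0,0]}'; python3 -m creep '{"slide":[[0,0,0]],"twist":[0]}'
```

```text
clock: 28.45
position: [0.537, 0.4247, 0.1063]
ee_rot: [0.001, 1.0, 0.001, 0.001]
ft_force: [0.2, 0.2, 0.3]
grip_width: 0.308
grasp_force: 39.6
clock: 28.58
position: [0.5371, 0.4255, 0.1069]
ee_rot: [0.001, 1.0, 0.001, 0.001]
ft_force: [-0.5, 0.7, -0.4]
grip_width: 0.31
grasp_force: 39.6
```

```bash
python3 -m creep '{"slide":[[0.001,-0.0015,0.007],[0,0,0.006],[0,0,0.004],[0,0,0.003],[0,0,0.002],[0,0,0.001],[0,0,0]],"twist":[0,0,0,0,0,0,0]}'; python3 -m creep '{"slide":[[0,0,0.001],[0,0,0]],"twist":[0,0]}'
```

```text
clock: 29.45
position: [0.535, 0.4236, 0.0823]
ee_rot: [0.001, 1.0, 0.0, 0.0]
ft_force: [-1.6, -2.1, 5.3]
grip_width: 0.31
grasp_force: 40.1
clock: 29.7
position: [0.5352, 0.4237, 0.0822]
ee_rot: [0.001, 1.0, 0.0, 0.0]
ft_force: [-4.7, -3.6, 12.3]
grip_width: 0.312
grasp_force: 40.7
```

```bash
python3 -m creep '{"slide":[[0,0,0],[0,0,0],[0,0,0]],"twist":[0,0,0]}' 60; python3 -m creep '{"slide":[[0,0,-0.02],[0,0,-0.06],[0,0,-0.06],[0.05,0.025,0],[0.05,0.025,0],[0.05,0.025,0],[0.05,0.025,0],[0,0,0]],"twist":[0,0,0,0,0,0,0,0]}'
python3 - <<'E'
from h import *
from workcell import manip
J=dict(small=(.5355,.4225,.070),medium=(.666,-.2115,.078),large=(.4385,-.106,.086),largest=(.4555,.115,.094))
ims=[]
for n in("top","side"):
    p=manip.camera_params(n);im,d=manip.camera(n);W=cloud(p,d);ims.append(im)
    for k,(x,y,h) in J.items():
        R=np.hypot(W[...,0]-x,W[...,1]-y);z=W[...,2]
        D=W[(d>0)&(R<.08)&(abs(z-h-.008)<.0045)]; K=W[(d>0)&(R<.04)&(z>h+.025)&(z<h+.045)]
        A=np.c_[D[:,:2]-[x,y],np.ones(len(D))];s=np.linalg.lstsq(A,D[:,2],rcond=None)[0]
        print(n,k,"disc z-h",(np.median(D[:,2])-h).round(4),"tilt",np.hypot(*s[:2]).round(3),"disc mid",((D.max(0)+D.min(0))/2)[:2].round(4),"knob",K.mean(0).round(4))
cv2.imwrite("pics/end.png",cv2.convertScaleAbs(ims[1],alpha=1.4))
E
```

```text
clock: 30.08
position: [0.5348, 0.4234, 0.08]
ee_rot: [0.001, 1.0, -0.0, -0.0]
ft_force: [0.1, -0.1, 0.5]
grip_width: 0.605
grasp_force: 0.0
clock: 31.08
position: [0.3296, 0.5271, 0.2222]
ee_rot: [-0.003, 1.0, 0.001, -0.001]
ft_force: [0.9, -0.2, -0.0]
grip_width: 0.6
grasp_force: 0.0
top small disc z-h 0.0073 tilt 0.003 disc mid [0.5363 0.4228] knob [0.5357 0.4219 0.1025]
top medium disc z-h 0.0068 tilt 0.005 disc mid [ 0.6662 -0.2121] knob [ 0.6662 -0.2124  0.1102]
top large disc z-h 0.0069 tilt 0.002 disc mid [ 0.4394 -0.1062] knob [ 0.439  -0.106   0.1183]
top largest disc z-h 0.007 tilt 0.001 disc mid [0.4574 0.1153] knob [0.456  0.1149 0.1265]
side small disc z-h 0.0065 tilt 0.005 disc mid [0.5353 0.42  ] knob [0.5345 0.4177 0.1009]
side medium disc z-h 0.0068 tilt 0.001 disc mid [ 0.667  -0.2139] knob [ 0.6648 -0.2169  0.1093]
side large disc z-h 0.0068 tilt 0.001 disc mid [ 0.4392 -0.1084] knob [ 0.4383 -0.1107  0.1177]
side largest disc z-h 0.0067 tilt 0.002 disc mid [0.4554 0.1131] knob [0.4547 0.1096 0.1254]
```

View pics/end.png

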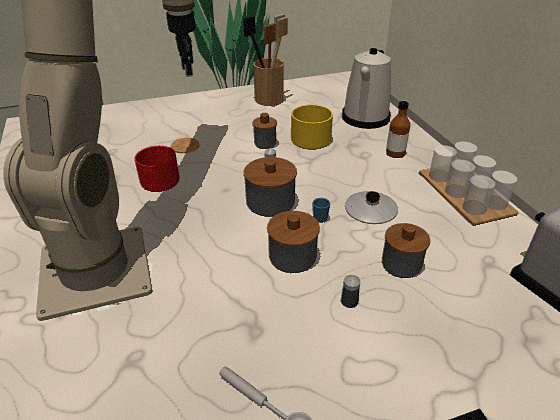

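The final view shows all four lids level, seated and centred within about 2 mm, at (264,125), (270,172), (293,228) and (407,238). The pan lid at (371,207) hasn't moved and the arm is clear, so I'm handing in.

```bash
python3 -m creep '{"slide":[[0,0,0],[0,0,0],[0,0,0]],"twist":[0,0,0]}' | head -1; python3 -c "
from workcell import manip
print(manip.hand_in())"
```

```text
clock: 31.55
the job is handed in; nothing more can be done
None
```

All four wooden lids are seated level on their own jars and released, the jars and the pan lid are where they started, and the job was handed in at about 32 s (hand-in gave no verdict).

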